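# Clear the mortar and draw out the herb drawer

### The arm

A 6-joint arm with a two-finger parallel gripper is mounted at the origin on the work surface. World frame = base frame: x ahead of the robot, y to its left, z up, the work surface at z = 0. Lengths are in mm, angles in rad, forces in N, time in s.
With the tool pointing down it reaches from about 325 to 850 mm from the base axis. Payload 4.4 kg.
Tool frame: the origin (TCP) lies at the very end of the fingers, on their centre line; the grasp point (between the pads) lies 19 mm behind it; z points along the fingers, y is the line along which they close (so a half turn about z gives the same grasp; the last joint's range is limited). The gripper opens to 94 mm and grips with 3 to 60 N. Pads are 16 mm wide; open, the fingers measure 119 mm over their backs; the gripper's body (75 mm by 177 mm) begins 78 mm behind the grasp point.
Start: joints at [0.982, 0.207, 1.542, -0, 1.393, -0.15], TCP at [244.3, 520.523, 205.447] pointing down, gripper open.
Joint ranges: [-2.73, 2.73], [-0.86, 2.22], [0.23, 2.46], [-1.11, 4.25], [0.08, 2.63], [-2.82, 2.82]. Speed limits (rad/s): [2.79, 2.79, 3.14, 3.14, 3.14, 3.14].

### API

Orientations are given as a rotation vector (axis times angle).
In Python, from cell import manip gives the robot as it stands.
- The arm moves only by the tool servo_tool, never from a script. Its argument "deltas" is a list of rows, each an object of numbers: "dx", "dy", "dz": the shift along the world's x, y, z in m; "ax", "ay", "az": the turn, a rotation vector about the world's x, y, z in rad. A call has 1 to 20 rows; each row is the pose to reach, as a shift and turn from the pose commanded when the call began; what a row does not reach only later rows make up. A row lasts 1/10 s, in which the tool goes at most 50 mm and 8.59 degrees, less where a joint would pass 70% of its speed; a pose out of reach is approached as far as the arm can. A call with a gripper value outside its range is refused whole. "hand" is the finger opening in m, from 0 to 0.094, set as the call begins (left out, the last holds). The fingers move at their own pace and stop on an object; "grip_force" is the grip in N (left out, the last holds). Time passes only in rows, so rows that repeat a pose let the fingers close. It gives the time, the measured TCP pose, the force, the opening and the grip force at its end, in the units of the state.
- manip.sense(): the state, without advancing time (a new reading comes with each control period).
- manip.read_camera(name): name is "scene" or "side" or "wrist"; returns the picture (384x512x3 uint8, blue, green, red); there is no depth.
- manip.camera_params(name): a dict with "fx", "fy", "cx", "cy" (pixels), "rvec" (rotation vector, rad) and "tvec" (3), from world to camera coordinates, as OpenCV has them; the wrist camera has in their place "hand_eye" (4x4, takes a point from camera to tool coordinates, whose origin is the TCP and whose axes are the flange's). Camera axes: x right, y down, z forward; pixel columns grow to the right and rows downward; lengths in mm; the calibration is good to about 2 mm. A picture is of the moment at which its call begins: read the wrist's pose just before it. camera_params takes no time and is no camera call.
- manip.hand_in(): hands the job in; it is judged then, once.
The state is a dict: "t": time; "qpos": joint angles; "qd": joint speeds; "joint_torque": joint torques, N m; "position": TCP position; "ee_rot": TCP orientation; "wrist_force": force on the tool from outside, world axes, zero at the start; "ft_torque": the same for the moment, N m; "grip_width": finger opening in mm; "grasp_force": force on a finger pad.
Only numpy, scipy, OpenCV 4.12 (cv2) and the standard library are available. Lean on these libraries where they do the work, as an engineer would, in place of code of your own. Each camera call takes 0.05 s, during which the arm holds its last target. There are 200 camera calls.

### The job

The steel mortar is standing in the way of one of the three drawers of the little herb chest on the counter. Push the mortar aside along the counter with your fingertips, keeping it upright and never lifting it, until it stands well clear of that drawer's path; then hook a fingertip behind the upturned lip of that drawer's pull and draw the drawer out to its stop, without it bumping the mortar. Leave the other two drawers, the jars, weights and everything else where they are.

Things in the scene. Friction and masses are not known exactly. Their poses are not given: they have to be found in the camera images.
- mortar: heavy stainless mortar, empty, standing upright in front of the drawer to be opened; 80 tall, about 0.5 to 0.9 kg; round foot flange 92 across and 13 high (its widest part), waist 72 across at 22 high, rim 86 across; origin at the centre of its underside. It slides on the counter under a steady push of up to about 10 N against the foot
- bay_b: fixed housing of drawer b, the drawer behind the mortar (it may be the left, middle or right one of the chest). Bays are 120 wide, 180 deep, 85 tall; origin at the centre of its underside, 12 above the counter; x points into the chest, so the drawer comes out along -x; y runs along the chest. Housing front at x = -90; chest top 97 above the counter
- drawer_b (a joint): how far drawer b is out, in m: 0 shut, 0.135 at its stop; starts at 0 to 0.010. It takes 2 N, a little more when pulled faster, and stays where it is left. Front board 112 wide, its face at bay x = -102 when shut, top edge 92 above the counter. The drawer with its pull sweeps bay y from -56 to 56, out to bay x = -274
- lip_b (a point): middle of the lip's top edge (inner side) on drawer b's pull, 80 above the counter; moves with the drawer. The pull is a bent steel plate 80 long along the bay's y, open at top and ends: a ledge (top 64 above the counter) 37 out from the drawer's face, ending in a lip 3 thick, 16 high. Clear gap between face and lip 34; its middle lies 17 from this point towards the chest (+x of the bay)
- drawer_a (a joint): another drawer of the same chest, same size and pull, out by 0 to 0.018 m at the start; leave alone
- drawer_c (a joint): another drawer of the same chest, same size and pull, out by 0 to 0.018 m at the start; leave alone
- lip_a (a point): the same point of drawer a's lip; that drawer with its pull reaches 3 mm further out than this point
- lip_c (a point): the same point of drawer c's lip; that drawer with its pull reaches 3 mm further out than this point
- jar_front: amber glass jar with a white cap, 60 across, 85 tall, standing on the counter a little nearer the robot than the mortar, in front of drawer c; bystander; origin at the centre of its underside
- weight_big: brass scale weight, 36 across, 46 tall, on the counter nearer the robot than the mortar, in front of drawer a; bystander; origin at the centre of its underside
- weight_small: brass scale weight, 29 across, 37 tall, beside the bigger one; bystander; origin at the centre of its underside
- jar_top: amber glass jar, 52 across, 55 tall, on the middle of the chest's top; bystander; origin at the centre of its underside
- tin: flat round tin, 75 across, 34 tall, on the middle of the chest's top; bystander; origin at the centre of its underside
- carton_tall: yellow carton 50 x 70 x 125 tall, standing on the counter off to the robot's left; bystander; origin at the centre of its underside
- carton_flat: yellow carton 90 x 65 x 50 tall, lying on the counter off to the robot's right; bystander; origin at the centre of its underside
- pestle: steel pestle lying on the counter off to the robot's right, 130 long, 28 thick; bystander; origin on the counter under its middle
There are look-alikes about, which are no part of the job. There is more than one size of the mortar; the one meant has the size given above.

How it is judged (in metres and radians):
On the way, in this order (a step that is already met when the one before it is completed fails the run):
1. the mortar stands still, upright on the counter, clear of the drawer's path, the drawer not yet drawn ((y of mortar in the frame of bay_b above 0.103 m or y of mortar in the frame of bay_b below -0.103 m or x of mortar in the frame of bay_b below -0.321 m) and height (world z) of mortar between -0.005 and 0.005 m and angle between mortar's own z axis and vertical below 0.06 rad and linear speed of mortar below 0.02 m/s and value of joint drawer_b below 0.06 m), for 0.2 s.
2. drawer b is drawn out to its stop (value of joint drawer_b above 0.122 m), for 0.2 s.
At the end, for the whole second after the job is handed in: drawer b is over 122 mm out and at rest; the mortar stands still and upright on the counter, its centre over 103 mm to one side of the drawer's middle line (or over 321 mm out from the bay's origin); other drawers within 12 mm, bystanders within 25 mm of their starts (value of joint drawer_b above 0.122 m and velocity of joint drawer_b between -0.01 and 0.01 m/s and (y of mortar in the frame of bay_b above 0.103 m or y of mortar in the frame of bay_b below -0.103 m or x of mortar in the frame of bay_b below -0.321 m) and height (world z) of mortar between -0.005 and 0.005 m and angle between mortar's own z axis and vertical below 0.06 rad and linear speed of mortar below 0.02 m/s and distance of each of lip_a, lip_c from where it was at the start of the episode below 0.012 m and distance of each of jar_front, jar_top, tin, weight_big, weight_small, carton_tall, carton_flat, pestle from where it was at the start of the episode below 0.025 m); the robot touches nothing.
It fails at once if the mortar is lifted off the counter or tipped (height (world z) of mortar above 0.01 m or angle between mortar's own z axis and vertical above 0.2 rad).
It fails at once if the drawer shoves against the mortar (contact force between bay_b and mortar above 2 N).
It fails at once if one of the other two drawers is moved by more than 12 mm (distance of any of lip_a, lip_c from where it was at the start of the episode above 0.012 m).
It fails at once if a jar, weight, tin, carton or the pestle is pushed more than 25 mm or lifted (distance of any of jar_front, jar_top, tin, weight_big, weight_small, carton_tall, carton_flat, pestle from where it was at the start of the episode above 0.025 m).
It also fails if it takes over 51 s, if anything falls off the work surface, if the arm or the gripper's body presses on something with over 40 N, if the wrist force passes 120 N, or if a joint passes its speed limit or range.

## Working session

There is one attempt and no reset: what is moved stays moved. The work goes in short steps, Python scripts to look and compute and a tool call to move; the robot and the scene stay as the last step left them, time stands still between calls to the robot, and variables do not carry over. Pictures are saved under pics/ and viewed, at most 10 in all, crops included, and the job is handed in when it is done.

Besides the shell and the picture viewer there is one more tool, called after "Request:" in YAML: its name, and indented under it one key for each argument. servo_tool: Moves the arm, as the interface text tells. Its arguments: {"type":"object","properties":{"deltas":{"type":"array","items":{"type":"object","properties":{"dx":{"type":"number"},"dy":{"type":"number"},"dz":{"type":"number"},"ax":{"type":"number"},"ay":{"type":"number"},"az":{"type":"number"}}}},"hand":{"type":"number"},"grip_force":{"type":"number"}},"required":["deltas"]}

```bash
mkdir -p pics
cat > h.py <<'E'
import numpy as np, cv2
from cell import manip
from scipy.spatial.transform import Rotation as R
def P(n): return manip.camera_params(n)
def ray(n,u,v):
    p=P(n); Rm=R.from_rotvec(p['rvec']).as_matrix(); t=np.array(p['tvec'])
    d=Rm.T@np.array([(u-p['cx'])/p['fx'],(v-p['cy'])/p['fy'],1]); return -Rm.T@t,d
def onz(n,u,v,z):
    c,d=ray(n,u,v); return c+d*(z-c[2])/d[2]
def tri(a,b):
    (c1,d1),(c2,d2)=ray(*a),ray(*b)
    s=np.linalg.lstsq(np.array([d1,-d2]).T,c2-c1,rcond=None)[0]
    p,q=c1+s[0]*d1,c2+s[1]*d2; return (p+q)/2,np.linalg.norm(p-q)
def proj(n,X):
    p=P(n); K=np.array([[p['fx'],0,p['cx']],[0,p['fy'],p['cy']],[0,0,1.]])
    return cv2.projectPoints(np.array(X,float).reshape(-1,3),np.array(p['rvec'],float),np.array(p['tvec'],float),K,None)[0].reshape(-1,2)
E
python3 - <<'E'
from h import *
for n in('scene','side'):
    cv2.imwrite(f'pics/{n}.png',cv2.resize(manip.read_camera(n),(800,600),interpolation=cv2.INTER_CUBIC)); 
    c,d=ray(n,256,192);print(n,c,d)
    cv2.imwrite(f'pics/{n}_raw.png',manip.read_camera(n))
print(manip.sense())
E
```

```text
scene [ 982.18178903 -738.27768942  715.13056997] [-0.42853866  0.68648557 -0.58760188]
side [-147.59344507 1283.6836438   983.3168135 ] [ 0.39222584 -0.76520078 -0.51095206]
{'t': 0.2, 'qpos': array([ 9.81455206e-01,  2.07151077e-01,  1.54242373e+00,  5.16413461e-06,
        1.39350071e+00, -1.50522640e-01]), 'qd': array([-5.32489888e-05, -4.24705124e-03, -5.10609620e-03,  6.95617921e-04,
       -1.31253162e-03, -2.67678163e-04]), 'joint_torque': array([ 1.41420911e-03, -3.70865571e+01, -2.81454509e+01,  6.98459940e-02,
        3.34217562e-02, -1.44732780e-04]), 'position': array([244.02957105, 520.07605384, 204.69495762]), 'ee_rot': array([-6.83660784e-01, -3.06574779e+00,  2.16844740e-03]), 'wrist_force': array([-0.56242492,  0.61291895, -0.32048163]), 'ft_torque': array([-0.01883388,  0.00714668, -0.01533553]), 'grasp_force': 0.0, 'grip_width': 94.10854581127595}
```

View pics/scene.png

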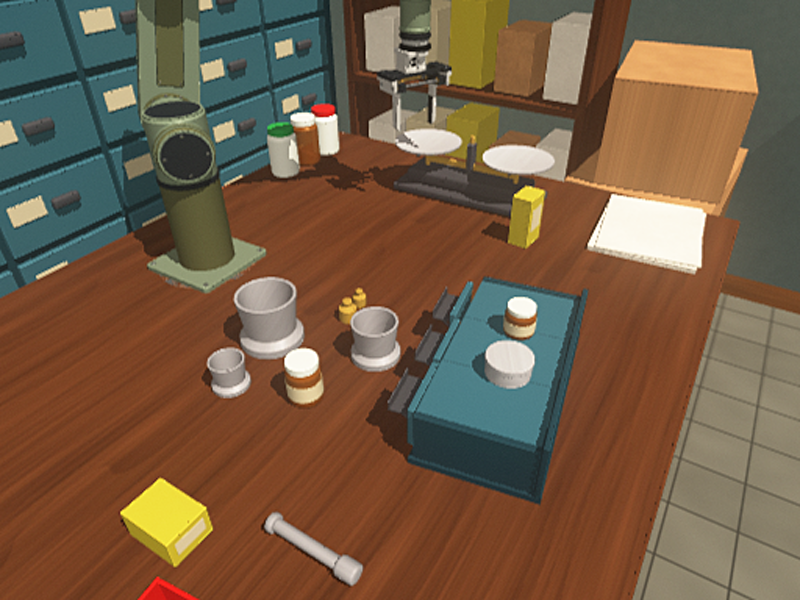

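View pics/side.png

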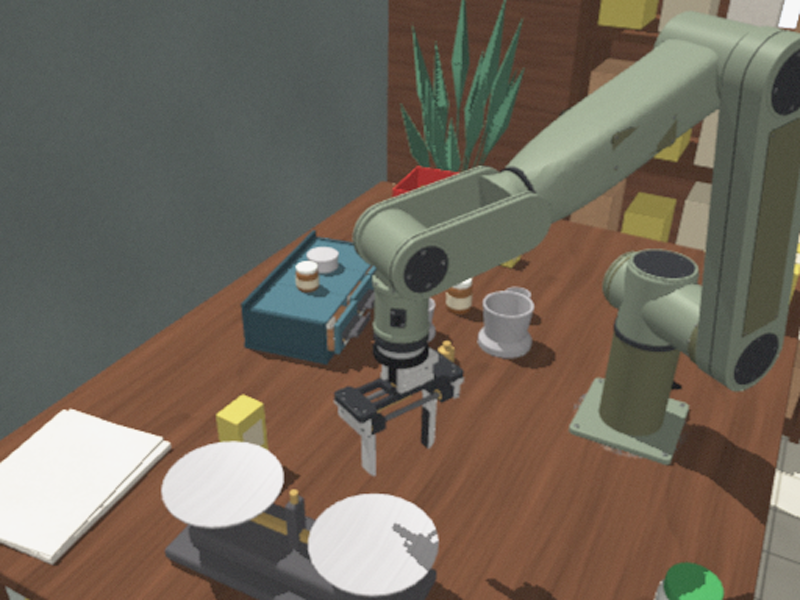

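Candidates for the mortar (scene, 800x600 pixels): big (270,315), medium (375,335) and small (228,370). The medium one stands before the chest's middle drawer, beside the brass weights at (350,308). I'll check it in a close crop.

Run:
```python
from h import *
im=cv2.imread('pics/scene_raw.png')[165:325,130:390]
cv2.imwrite('pics/crop1.png',cv2.resize(im,None,fx=3,fy=3,interpolation=cv2.INTER_CUBIC))
for n,c in dict(big=(270,345),med=(375,357),small=(231,386)).items():
    print(n,onz('scene',c[0]/1.5625,c[1]/1.5625,6))
for n,l,r in (('big',(239,340),(304,340)),('med',(350,352),(401,352)),('small',(209,384),(250,384))):
    a,b=[onz('scene',q[0]/1.5625,q[1]/1.5625,8) for q in(l,r)];print(n,'foot width',np.linalg.norm(a-b))
```

```text
big [ 331.35796405 -157.53659317    6.        ]
med [518.82095196 -84.25718438   6.        ]
small [ 347.61165743 -274.48947928    6.        ]
big foot width 122.88335007454837
med foot width 93.9211191735931
small foot width 70.76401429057387
```

View pics/crop1.png

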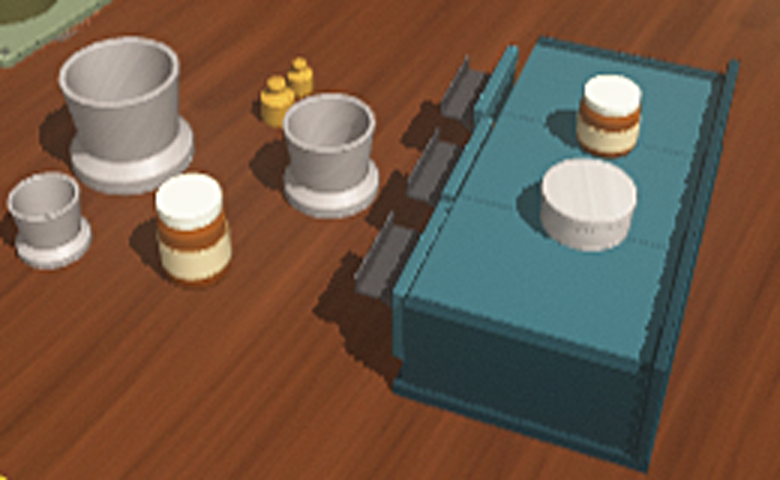

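The crop shows the medium mortar (crop 330,155; foot about 94 wide as computed, matching 92) in front of the middle drawer. The pulls' lips run (468,57)-(442,115), (436,130)-(408,193) and (390,213)-(357,283).

Run:
```python
from h import *
f=lambda x,y,z:onz('scene',130+x/3,165+y/3,z)[:2].round(1)
for n,a,b in(('left',(468,57),(442,115)),('mid',(436,130),(408,193)),('right',(390,213),(357,283))):
    p,q=f(*a,80),f(*b,80);print(n,p,q,(p+q)/2,np.linalg.norm(p-q))
print('front board tops z92', [f(*q,92) for q in((516,45),(492,118),(452,200),(400,290))])
print('top seams z97 back', f(685,153,97),f(663,246,97), 'far/near back corners',f(722,75,97),f(642,362,97))
print('near front top z97',f(405,297,97))
print('rim',f(284,128,80),f(376,128,80),f(330,97,80),f(330,158,80))
print('foot',f(284,185,10),f(379,185,10))
for n,q in(('jarf',(195,262,10)),('jarcap',(188,190,85)),('wb',(277,118,5)),('ws',(300,92,5)),('big',(131,165,8)),('sm',(52,250,6)),('jart',(608,140,100)),('tin',(588,185,131)) ): print(n,f(*q))
g=lambda x,y,z:onz('scene',x/1.5625,y/1.5625,z)[:2].round(1)
print('cart',g(525,240,5),g(165,540,20),'pestle',g(275,523,10),g(350,570,10))
```

```text
left [574.6  84.6] [598.1 -11.4] [586.35  36.6 ] 98.83445755403325
mid [604.3 -33.8] [ 625.8 -121.1] [615.05 -77.45] 89.90850905225822
right [ 625.6 -150.2] [ 644.7 -231.3] [ 635.15 -190.75] 83.31878539681195
front board tops z92 [array([613.4, 112.1]), array([646.4,  -5.7]), array([ 668.1, -121.5]), array([ 682.7, -230.2])]
top seams z97 back [814.5  30.3] [837.6 -88.4] far/near back corners [806.  160.1] [ 864.8 -205.7]
near front top z97 [ 691.9 -238.4]
rim [ 483.6 -102.8] [555.8 -59.5] [493.5 -41.7] [ 543.4 -116.7]
foot [ 479.6 -104. ] [557.1 -57.5]
jarf [ 472.  -227.5]
jarcap [ 467.1 -218.5]
wb [408.9 -17.9]
ws [403.4  31.5]
big [ 332.9 -155.1]
sm [ 350.  -278.8]
jart [751.8   9.1]
tin [771.3 -89.4]
cart [594.1 457.8] [ 491.7 -533.5] pestle [ 591.9 -437.1] [ 717.  -438.5]
```

Request:
servo_tool:
  deltas:
    - {"dx": 0.015, "dy": -0.034, "az": -0.05}
    - {"dx": 0.029, "dy": -0.067, "az": -0.1}
    - {"dx": 0.043, "dy": -0.1, "az": -0.14}
    - {"dx": 0.058, "dy": -0.134, "az": -0.19}
    - {"dx": 0.072, "dy": -0.168, "az": -0.24}
    - {"dx": 0.086, "dy": -0.2, "az": -0.28}
    - {"dx": 0.1, "dy": -0.235, "az": -0.33}
    - {"dx": 0.115, "dy": -0.268, "az": -0.38}
    - {"dx": 0.13, "dy": -0.302, "az": -0.43}
    - {"dx": 0.144, "dy": -0.335, "az": -0.48}
    - {"dx": 0.158, "dy": -0.37, "az": -0.52}
    - {"dx": 0.173, "dy": -0.403, "az": -0.57}
    - {"dx": 0.187, "dy": -0.436, "az": -0.62}
    - {"dx": 0.2, "dy": -0.47, "az": -0.67}
    - {"dx": 0.216, "dy": -0.503, "az": -0.71}
    - {"dx": 0.23, "dy": -0.537, "az": -0.76}
    - {"dx": 0.245, "dy": -0.57, "az": -0.81}
    - {"dx": 0.26, "dy": -0.604, "az": -0.86}
    - {"dx": 0.288, "dy": -0.65, "az": -0.95}
    - {"dx": 0.288, "dy": -0.671, "az": -0.95}
  hand: 0.05

```text
invalid input
```

Run:
```python
from h import *
s=manip.sense();print(s['position'],s['ee_rot'],s['grip_width'],s['qpos'])
print(R.from_rotvec(s['ee_rot']).as_matrix().round(3))
im=manip.read_camera('wrist');p=P('wrist');print(p)
cv2.imwrite('pics/w1.png',cv2.resize(im,(800,600),interpolation=cv2.INTER_CUBIC))
im=manip.read_camera('side');cv2.imwrite('pics/s1.png',cv2.resize(im[130:270,130:390],None,fx=3,fy=3,interpolation=cv2.INTER_CUBIC))
```

```text
[244.02957105 520.07605384 204.69495762] [-6.83660784e-01 -3.06574779e+00  2.16844740e-03] 94.10854581127595 [ 9.81455206e-01  2.07151077e-01  1.54242373e+00  5.16413461e-06
  1.39350071e+00 -1.50522640e-01]
[[-0.905  0.425 -0.001]
 [ 0.425  0.905 -0.001]
 [ 0.    -0.001 -1.   ]]
{'fx': 305.2399852643198, 'fy': 305.2399852643198, 'cx': 254.24742925234625, 'cy': 188.07043412514554, 'hand_eye': array([[-9.41886959e-04, -9.61397536e-01, -2.75161573e-01,
         7.98761169e+01],
       [ 9.99999554e-01, -9.23132429e-04, -1.97663128e-04,
         1.01986913e+00],
       [-6.39777270e-05, -2.75161636e-01,  9.61397977e-01,
        -1.78353759e+02],
       [ 0.00000000e+00,  0.00000000e+00,  0.00000000e+00,
         1.00000000e+00]])}
```

View pics/w1.png

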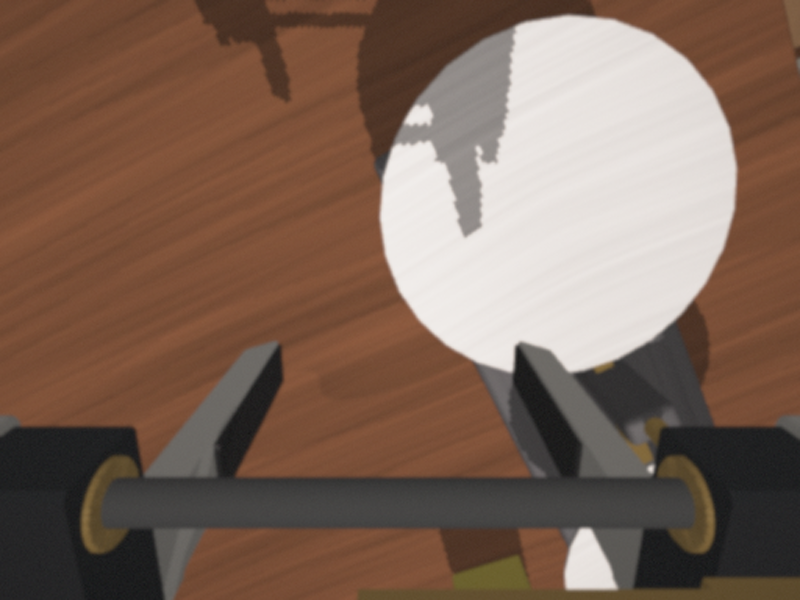

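View pics/s1.png

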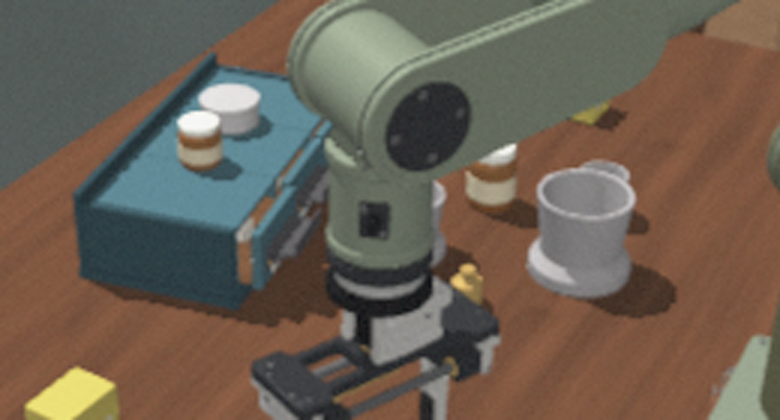

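The wrist picture only shows the scale pan under the tool: the call was refused and the arm has not moved. I'll retry with full rows.

Request:
servo_tool:
  deltas:
    - {"dx": 0.03, "dy": -0.067, "dz": 0, "ax": 0, "ay": 0, "az": -0.1}
    - {"dx": 0.058, "dy": -0.134, "dz": 0, "ax": 0, "ay": 0, "az": -0.19}
    - {"dx": 0.086, "dy": -0.2, "dz": 0, "ax": 0, "ay": 0, "az": -0.28}
    - {"dx": 0.115, "dy": -0.268, "dz": 0, "ax": 0, "ay": 0, "az": -0.38}
    - {"dx": 0.144, "dy": -0.335, "dz": 0, "ax": 0, "ay": 0, "az": -0.48}
    - {"dx": 0.173, "dy": -0.403, "dz": 0, "ax": 0, "ay": 0, "az": -0.57}
    - {"dx": 0.2, "dy": -0.47, "dz": 0, "ax": 0, "ay": 0, "az": -0.67}
    - {"dx": 0.23, "dy": -0.537, "dz": 0, "ax": 0, "ay": 0, "az": -0.76}
    - {"dx": 0.26, "dy": -0.604, "dz": 0, "ax": 0, "ay": 0, "az": -0.86}
    - {"dx": 0.288, "dy": -0.671, "dz": 0, "ax": 0, "ay": 0, "az": -0.95}
    - {"dx": 0.288, "dy": -0.671, "dz": 0, "ax": 0, "ay": 0, "az": -0.95}
    - {"dx": 0.288, "dy": -0.671, "dz": 0, "ax": 0, "ay": 0, "az": -0.95}
    - {"dx": 0.288, "dy": -0.671, "dz": 0, "ax": 0, "ay": 0, "az": -0.95}
    - {"dx": 0.288, "dy": -0.671, "dz": 0, "ax": 0, "ay": 0, "az": -0.95}
    - {"dx": 0.288, "dy": -0.671, "dz": 0, "ax": 0, "ay": 0, "az": -0.95}
    - {"dx": 0.288, "dy": -0.671, "dz": 0, "ax": 0, "ay": 0, "az": -0.95}
    - {"dx": 0.288, "dy": -0.671, "dz": 0, "ax": 0, "ay": 0, "az": -0.95}
    - {"dx": 0.288, "dy": -0.671, "dz": 0, "ax": 0, "ay": 0, "az": -0.95}
  hand: 0.05

```text
t: 2.1
position: [531.7, -149.2, 205.2]
ee_rot: [-2.008, -2.414, -0.0]
wrist_force: [-0.5, 0.4, 0.4]
grip_width: 49.6
grasp_force: 0.0
```

```bash
python3 - <<'E'
from h import *
s=manip.sense();print(s['position'],s['ee_rot'])
im=manip.read_camera('wrist');cv2.imwrite('pics/w2.png',cv2.resize(im,(800,600),interpolation=cv2.INTER_CUBIC))
E
cat >> h.py <<'E'
def wz(s,u,v,z):
    p=P('wrist');Rt=R.from_rotvec(s['ee_rot']).as_matrix();T=p['hand_eye']
    d=Rt@T[:3,:3]@np.array([(u-p['cx'])/p['fx'],(v-p['cy'])/p['fy'],1]);c=Rt@T[:3,3]+s['position']
    return (c+d*(z-c[2])/d[2])[:2].round(1)
E
```

```text
[ 531.72468665 -149.24699796  205.20239832] [-2.00849332e+00 -2.41417633e+00 -1.81952879e-04]
```

View pics/w2.png

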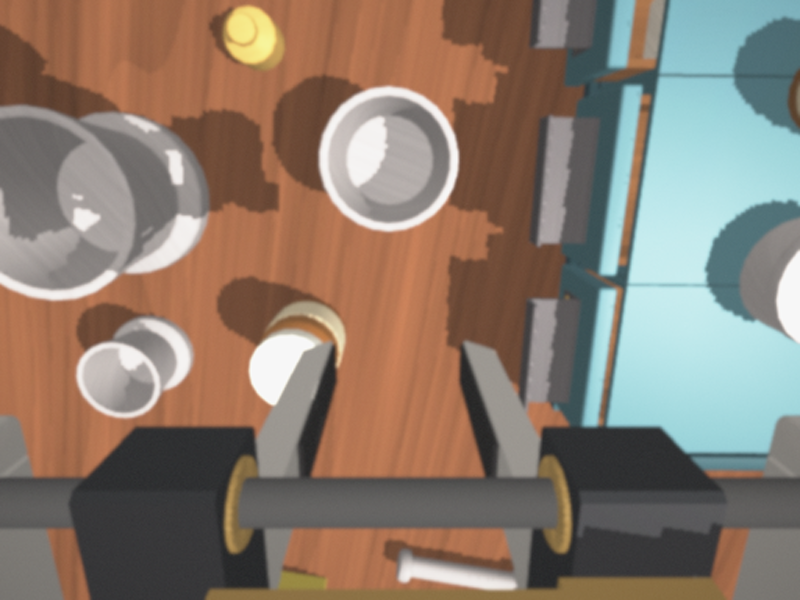

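The wrist view shows the mortar rim centred at (389,159). The middle pull runs from (545,117) to (540,243), the left pull's lower end is at (533,47), and the jar and weights are clear of the path. The chest's top seams run level at rows 75 and 285, so the tool's yaw matches the chest.

Run:
```python
from h import *
s=manip.sense();f=lambda x,y,z:wz(s,x/1.5625,y/1.5625,z)
a,b,c,d=f(655,75,97),f(790,75,97),f(630,285,97),f(720,285,97)
for p,q in((a,b),(c,d)): v=q-p;print('yaw',np.arctan2(v[1],v[0]))
th=np.radians(10.5);ex=np.array([np.cos(th),np.sin(th)]);ey=np.array([-ex[1],ex[0]])
l=[f(545,117,64),f(540,243,64)];L=(l[0]+l[1])/2;print('pull outer edge',l,L,np.linalg.norm(l[0]-l[1]))
B=lambda w:((np.array(w)-L)@ex,(np.array(w)-L)@ey)
print('seams y rel',B(a),B(c))
for n,q in(('rim',(389,159,80)),('rimL',(319,159,80)),('rimR',(459,159,80)),('front edge',(645,85,92)),('front edge2',(612,275,92)),('ledge/face',(600,130,64)),('jarcap',(288,370,85)),('weight',(240,28,46)),('lipa end',(533,47,64)),('housing top edge',(648,180,97))):
    w=f(*q);print(n,w,np.round(B(w),1))
m,e=tri(('scene',130+330/3,165+127/3),('side',130+0,0)) if 0 else (0,0)
print('scene mid lip ctr',np.round(B((615,-77.5)),1),'scene mortar',B((518.7,-81)))
```

```text
yaw 0.18345276439389785
yaw 0.18337123392326396
pull outer edge [array([605. , -28.3]), array([ 622.9, -106.5])] [613.95 -67.4 ] 80.22250307737848
seams y rel (np.float64(47.6561196256544), np.float64(59.30848811279305)) (np.float64(49.82333960931277), np.float64(-60.69594162853955))
rim [513.1 -71.1] [-99.8  14.7]
rimL [470.9 -78.9] [-142.8   14.8]
rimR [555.2 -63.3] [-57.   14.7]
front edge [648.4  -5.1] [45.2 55. ]
front edge2 [ 663.6 -114.7] [ 40.2 -55.6]
ledge/face [641.4 -29.4] [33.9 32.4]
jarcap [ 469.9 -220. ] [-169.4 -123.8]
weight [405.2  -9.7] [-194.7   94.8]
lipa end [587.2   9.1] [-12.4  80.1]
housing top edge [664.5 -55.1] [51.9  2.9]
scene mid lip ctr [ -0.8 -10.1] scene mortar (np.float64(-96.13343309215989), np.float64(3.985667060257269))
```

Request:
servo_tool:
  deltas:
    - {"dx": -0.005, "dy": 0.006, "dz": -0.03, "ax": 0, "ay": 0, "az": 0}
    - {"dx": -0.005, "dy": 0.006, "dz": -0.07, "ax": 0, "ay": 0, "az": 0}
    - {"dx": -0.005, "dy": 0.006, "dz": -0.11, "ax": 0, "ay": 0, "az": 0}
    - {"dx": -0.005, "dy": 0.006, "dz": -0.15, "ax": 0, "ay": 0, "az": 0}
    - {"dx": -0.005, "dy": 0.006, "dz": -0.18, "ax": 0, "ay": 0, "az": 0}
    - {"dx": -0.005, "dy": 0.006, "dz": -0.193, "ax": 0, "ay": 0, "az": 0}
    - {"dx": -0.005, "dy": 0.006, "dz": -0.199, "ax": 0, "ay": 0, "az": 0}
    - {"dx": -0.005, "dy": 0.006, "dz": -0.199, "ax": 0, "ay": 0, "az": 0}
    - {"dx": -0.005, "dy": 0.006, "dz": -0.199, "ax": 0, "ay": 0, "az": 0}

```text
t: 3.05
position: [528.9, -144.9, 8.3]
ee_rot: [2.008, 2.412, 0.001]
wrist_force: [0.1, -0.2, 0.2]
grip_width: 49.9
grasp_force: 0.0
```

Request:
servo_tool:
  deltas:
    - {"dx": -0.003, "dy": 0.008, "dz": -0.003, "ax": 0, "ay": 0, "az": 0}
    - {"dx": -0.005, "dy": 0.016, "dz": -0.003, "ax": 0, "ay": 0, "az": 0}
    - {"dx": -0.006, "dy": 0.022, "dz": -0.003, "ax": 0, "ay": 0, "az": 0}
    - {"dx": -0.007, "dy": 0.026, "dz": -0.003, "ax": 0, "ay": 0, "az": 0}
    - {"dx": -0.0075, "dy": 0.03, "dz": -0.003, "ax": 0, "ay": 0, "az": 0}
    - {"dx": -0.0085, "dy": 0.035, "dz": -0.003, "ax": 0, "ay": 0, "az": 0}
    - {"dx": -0.009, "dy": 0.04, "dz": -0.003, "ax": 0, "ay": 0, "az": 0}
    - {"dx": -0.01, "dy": 0.045, "dz": -0.003, "ax": 0, "ay": 0, "az": 0}
    - {"dx": -0.011, "dy": 0.05, "dz": -0.003, "ax": 0, "ay": 0, "az": 0}
    - {"dx": -0.012, "dy": 0.055, "dz": -0.003, "ax": 0, "ay": 0, "az": 0}
    - {"dx": -0.013, "dy": 0.06, "dz": -0.003, "ax": 0, "ay": 0, "az": 0}

```text
t: 4.15
position: [515.0, -84.6, 3.8]
ee_rot: [2.009, 2.413, 0.0]
wrist_force: [0.7, -4.6, -0.0]
grip_width: 49.8
grasp_force: 2.3
```

Request:
servo_tool:
  deltas:
    - {"dx": -0.001, "dy": 0.006, "dz": 0, "ax": 0, "ay": 0, "az": 0}
    - {"dx": -0.002, "dy": 0.012, "dz": 0, "ax": 0, "ay": 0, "az": 0}
    - {"dx": -0.003, "dy": 0.018, "dz": 0, "ax": 0, "ay": 0, "az": 0}
    - {"dx": -0.0045, "dy": 0.024, "dz": 0, "ax": 0, "ay": 0, "az": 0}
    - {"dx": -0.0055, "dy": 0.03, "dz": 0, "ax": 0, "ay": 0, "az": 0}
    - {"dx": -0.0065, "dy": 0.036, "dz": 0, "ax": 0, "ay": 0, "az": 0}
    - {"dx": -0.008, "dy": 0.042, "dz": 0, "ax": 0, "ay": 0, "az": 0}
    - {"dx": -0.009, "dy": 0.048, "dz": 0, "ax": 0, "ay": 0, "az": 0}
    - {"dx": -0.01, "dy": 0.054, "dz": 0, "ax": 0, "ay": 0, "az": 0}
    - {"dx": -0.011, "dy": 0.06, "dz": 0, "ax": 0, "ay": 0, "az": 0}
    - {"dx": -0.012, "dy": 0.066, "dz": 0, "ax": 0, "ay": 0, "az": 0}
    - {"dx": -0.013, "dy": 0.071, "dz": 0, "ax": 0, "ay": 0, "az": 0}
    - {"dx": -0.014, "dy": 0.075, "dz": 0, "ax": 0, "ay": 0, "az": 0}
    - {"dx": -0.0144, "dy": 0.078, "dz": 0, "ax": 0, "ay": 0, "az": 0}
    - {"dx": -0.0144, "dy": 0.078, "dz": 0, "ax": 0, "ay": 0, "az": 0}

```text
t: 5.65
position: [500.1, -6.2, 3.7]
ee_rot: [2.01, 2.414, 0.0]
wrist_force: [0.2, -4.4, 1.2]
grip_width: 49.9
grasp_force: 1.7
```

Request:
servo_tool:
  deltas:
    - {"dx": 0.001, "dy": -0.006, "dz": 0, "ax": 0, "ay": 0, "az": 0}
    - {"dx": 0.003, "dy": -0.015, "dz": 0, "ax": 0, "ay": 0, "az": 0}
    - {"dx": 0.005, "dy": -0.025, "dz": 0.002, "ax": 0, "ay": 0, "az": 0}
    - {"dx": 0.006, "dy": -0.03, "dz": 0.03, "ax": 0, "ay": 0, "az": 0}
    - {"dx": 0.006, "dy": -0.03, "dz": 0.07, "ax": 0, "ay": 0, "az": 0}
    - {"dx": 0.006, "dy": -0.03, "dz": 0.11, "ax": 0, "ay": 0, "az": 0}
    - {"dx": 0.006, "dy": -0.03, "dz": 0.15, "ax": 0, "ay": 0, "az": 0}
    - {"dx": 0.01, "dy": -0.05, "dz": 0.19, "ax": 0, "ay": 0, "az": 0}
    - {"dx": 0.02, "dy": -0.08, "dz": 0.22, "ax": 0, "ay": 0, "az": 0}
    - {"dx": 0.03, "dy": -0.11, "dz": 0.22, "ax": 0, "ay": 0, "az": 0}
    - {"dx": 0.03, "dy": -0.14, "dz": 0.22, "ax": 0, "ay": 0, "az": 0}
    - {"dx": 0.03, "dy": -0.14, "dz": 0.22, "ax": 0, "ay": 0, "az": 0}
    - {"dx": 0.03, "dy": -0.14, "dz": 0.22, "ax": 0, "ay": 0, "az": 0}
  hand: 0

```text
t: 6.95
position: [529.4, -147.0, 222.9]
ee_rot: [-2.012, -2.411, -0.001]
wrist_force: [-0.3, 0.5, 0.2]
grip_width: 0.5
grasp_force: 0.0
```

Run:
```python
from h import *
s=manip.sense();print(s['t'],s['position'],s['ee_rot'],s['qpos'])
im=manip.read_camera('wrist');cv2.imwrite('pics/w3.png',cv2.resize(im,(800,600),interpolation=cv2.INTER_CUBIC))
```

```text
6.95 [ 529.35607202 -146.95771516  222.93709048] [-2.01175845e+00 -2.41050583e+00 -8.68136789e-04] [-4.29003158e-01  1.39875864e-01  1.58255051e+00  1.04379535e-03
  1.42084735e+00 -6.09009892e-01]
```

View pics/w3.png

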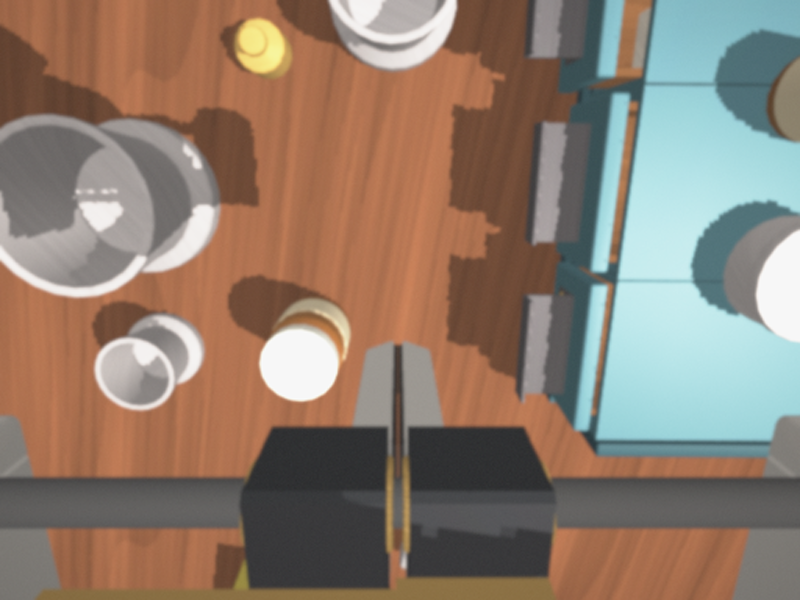

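The mortar now stands at the top of the picture: its foot's near edge is at (393,70) and its rim's near edge at (393,45). The middle pull's outer edge runs (537,122) to (530,243).

Run:
```python
from h import *
s=manip.sense();f=lambda x,y,z:wz(s,x/1.5625,y/1.5625,z)
O=np.array([614,-67.4]);th=np.radians(10.5);ex=np.array([np.cos(th),np.sin(th)]);ey=np.array([-ex[1],ex[0]])
for n,q in(('foot',(393,70,8)),('rim',(393,45,80)),('rimL',(330,10,80)),('pull',(537,122,64)),('pull2',(530,243,64)),('ledge-face',(590,245,64)),('ledge-face1',(600,122,64)),('frontboard top outer',(612,92,92)),('seam',(700,84,97)),('seam2',(700,281,97))):
    w=f(*q);print(n,w,np.round([(w-O)@ex,(w-O)@ey],1))
t=O+20*ex;print(t,t-s['position'][:2])
```

```text
foot [500.9  -4.2] [-99.7  82.8]
rim [501.2  -1.9] [-99.  85.]
rimL [460.7  10.1] [-136.6  104.1]
pull [603.1 -27.2] [-3.4 41.5]
pull2 [ 619.2 -107. ] [ -2.1 -39.9]
ledge-face [ 661.8 -100.7] [ 40.9 -41.5]
ledge-face1 [644.5 -19.7] [38.7 41.3]
frontboard top outer [635.9  -5.9] [32.7 56.5]
seam [683.6   6.6] [81.9 60.1]
seam2 [ 725.6 -107.5] [102.4 -59.8]
[633.66509815 -63.75528949] [104.29066056  82.42722387]
```

Request:
servo_tool:
  deltas:
    - {"dx": 0.01, "dy": 0.008, "dz": 0, "ax": 0, "ay": 0, "az": -0.13}
    - {"dx": 0.02, "dy": 0.016, "dz": 0, "ax": 0, "ay": 0, "az": -0.26}
    - {"dx": 0.03, "dy": 0.024, "dz": 0, "ax": 0, "ay": 0, "az": -0.39}
    - {"dx": 0.04, "dy": 0.032, "dz": 0, "ax": 0, "ay": 0, "az": -0.52}
    - {"dx": 0.05, "dy": 0.04, "dz": 0, "ax": 0, "ay": 0, "az": -0.65}
    - {"dx": 0.06, "dy": 0.048, "dz": 0, "ax": 0, "ay": 0, "az": -0.78}
    - {"dx": 0.07, "dy": 0.056, "dz": 0, "ax": 0, "ay": 0, "az": -0.91}
    - {"dx": 0.08, "dy": 0.064, "dz": 0, "ax": 0, "ay": 0, "az": -1.04}
    - {"dx": 0.09, "dy": 0.072, "dz": 0, "ax": 0, "ay": 0, "az": -1.17}
    - {"dx": 0.1, "dy": 0.08, "dz": 0, "ax": 0, "ay": 0, "az": -1.3}
    - {"dx": 0.103, "dy": 0.083, "dz": 0, "ax": 0, "ay": 0, "az": -1.44}
    - {"dx": 0.103, "dy": 0.083, "dz": 0, "ax": 0, "ay": 0, "az": -1.571}
    - {"dx": 0.103, "dy": 0.083, "dz": 0, "ax": 0, "ay": 0, "az": -1.571}
    - {"dx": 0.103, "dy": 0.083, "dz": 0, "ax": 0, "ay": 0, "az": -1.571}

```text
t: 8.4
position: [632.5, -62.4, 223.2]
ee_rot: [-3.127, -0.291, 0.001]
wrist_force: [-0.2, 0.0, -0.3]
grip_width: 0.4
grasp_force: 0.0
```

Request:
servo_tool:
  deltas:
    - {"dx": 0, "dy": -0.001, "dz": -0.04, "ax": 0, "ay": 0, "az": 0}
    - {"dx": 0, "dy": -0.001, "dz": -0.08, "ax": 0, "ay": 0, "az": 0}
    - {"dx": 0, "dy": -0.001, "dz": -0.11, "ax": 0, "ay": 0, "az": 0}
    - {"dx": 0, "dy": -0.001, "dz": -0.125, "ax": 0, "ay": 0, "az": 0}
    - {"dx": 0, "dy": -0.001, "dz": -0.135, "ax": 0, "ay": 0, "az": 0}
    - {"dx": 0, "dy": -0.001, "dz": -0.143, "ax": 0, "ay": 0, "az": 0}
    - {"dx": 0, "dy": -0.001, "dz": -0.149, "ax": 0, "ay": 0, "az": 0}
    - {"dx": 0, "dy": -0.001, "dz": -0.153, "ax": 0, "ay": 0, "az": 0}
    - {"dx": 0, "dy": -0.001, "dz": -0.153, "ax": 0, "ay": 0, "az": 0}
    - {"dx": 0, "dy": -0.001, "dz": -0.153, "ax": 0, "ay": 0, "az": 0}

```text
t: 9.4
position: [633.4, -64.6, 71.2]
ee_rot: [3.128, 0.285, 0.002]
wrist_force: [-0.7, -1.1, 0.4]
grip_width: 0.7
grasp_force: 0.0
```

Run:
```python
from h import *
im=manip.read_camera('scene')[195:285,240:370]
cv2.imwrite('pics/c4.png',cv2.resize(im,None,fx=6,fy=6,interpolation=cv2.INTER_CUBIC))
```

```text
(no output)
```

View pics/c4.png

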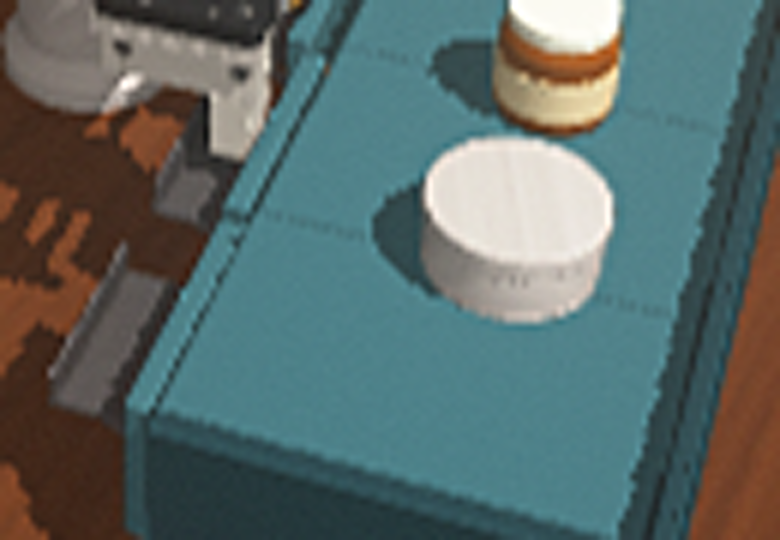

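The fingertips (crop 235,150) are down in the gap between the middle drawer's lip and its face, not touching. Now the pull.

Request:
servo_tool:
  deltas:
    - {"dx": -0.005, "dy": -0.001, "dz": -0.001, "ax": 0, "ay": 0, "az": 0}
    - {"dx": -0.01, "dy": -0.002, "dz": -0.001, "ax": 0, "ay": 0, "az": 0}
    - {"dx": -0.015, "dy": -0.003, "dz": -0.001, "ax": 0, "ay": 0, "az": 0}
    - {"dx": -0.022, "dy": -0.004, "dz": -0.001, "ax": 0, "ay": 0, "az": 0}
    - {"dx": -0.03, "dy": -0.0055, "dz": -0.001, "ax": 0, "ay": 0, "az": 0}
    - {"dx": -0.038, "dy": -0.007, "dz": -0.001, "ax": 0, "ay": 0, "az": 0}
    - {"dx": -0.046, "dy": -0.0085, "dz": -0.001, "ax": 0, "ay": 0, "az": 0}
    - {"dx": -0.054, "dy": -0.01, "dz": -0.001, "ax": 0, "ay": 0, "az": 0}
    - {"dx": -0.062, "dy": -0.0115, "dz": -0.001, "ax": 0, "ay": 0, "az": 0}
    - {"dx": -0.07, "dy": -0.013, "dz": -0.001, "ax": 0, "ay": 0, "az": 0}
    - {"dx": -0.078, "dy": -0.0145, "dz": -0.001, "ax": 0, "ay": 0, "az": 0}
    - {"dx": -0.086, "dy": -0.016, "dz": -0.001, "ax": 0, "ay": 0, "az": 0}
    - {"dx": -0.094, "dy": -0.0175, "dz": -0.001, "ax": 0, "ay": 0, "az": 0}
    - {"dx": -0.1, "dy": -0.0185, "dz": -0.001, "ax": 0, "ay": 0, "az": 0}
    - {"dx": -0.106, "dy": -0.0195, "dz": -0.001, "ax": 0, "ay": 0, "az": 0}
    - {"dx": -0.112, "dy": -0.021, "dz": -0.001, "ax": 0, "ay": 0, "az": 0}
    - {"dx": -0.117, "dy": -0.0215, "dz": -0.001, "ax": 0, "ay": 0, "az": 0}
    - {"dx": -0.122, "dy": -0.0225, "dz": -0.001, "ax": 0, "ay": 0, "az": 0}
    - {"dx": -0.127, "dy": -0.0235, "dz": -0.001, "ax": 0, "ay": 0, "az": 0}
    - {"dx": -0.127, "dy": -0.0235, "dz": -0.001, "ax": 0, "ay": 0, "az": 0}

```text
t: 11.45
position: [504.6, -88.4, 69.2]
ee_rot: [3.128, 0.285, -0.003]
wrist_force: [0.0, 1.2, -0.5]
grip_width: 0.4
grasp_force: 0.0
```

Request:
servo_tool:
  deltas:
    - {"dx": -0.004, "dy": -0.0007, "dz": 0, "ax": 0, "ay": 0, "az": 0}
    - {"dx": -0.007, "dy": -0.0013, "dz": 0, "ax": 0, "ay": 0, "az": 0}
    - {"dx": -0.009, "dy": -0.0017, "dz": 0, "ax": 0, "ay": 0, "az": 0}
    - {"dx": -0.009, "dy": -0.0017, "dz": 0, "ax": 0, "ay": 0, "az": 0}

```text
t: 11.85
position: [496.3, -89.9, 69.3]
ee_rot: [3.128, 0.285, -0.001]
wrist_force: [1.2, -0.5, -0.6]
grip_width: 0.2
grasp_force: 0.4
```

Request:
servo_tool:
  deltas:
    - {"dx": -0.003, "dy": -0.0005, "dz": 0, "ax": 0, "ay": 0, "az": 0}
    - {"dx": -0.005, "dy": -0.001, "dz": 0, "ax": 0, "ay": 0, "az": 0}
    - {"dx": -0.005, "dy": -0.001, "dz": 0, "ax": 0, "ay": 0, "az": 0}

```text
t: 12.15
position: [492.8, -90.6, 69.5]
ee_rot: [-3.129, -0.284, -0.004]
wrist_force: [4.8, 0.5, -3.8]
grip_width: 0.7
grasp_force: 2.4
```

Request:
servo_tool:
  deltas:
    - {"dx": -0.001, "dy": 0, "dz": 0, "ax": 0, "ay": 0, "az": 0}
    - {"dx": -0.001, "dy": 0, "dz": 0, "ax": 0, "ay": 0, "az": 0}
    - {"dx": 0.004, "dy": 0.001, "dz": 0, "ax": 0, "ay": 0, "az": 0}
    - {"dx": 0.009, "dy": 0.002, "dz": 0, "ax": 0, "ay": 0, "az": 0}
    - {"dx": 0.009, "dy": 0.002, "dz": 0, "ax": 0, "ay": 0, "az": 0}
    - {"dx": 0.009, "dy": 0.002, "dz": 0.02, "ax": 0, "ay": 0, "az": 0}
    - {"dx": 0.009, "dy": 0.002, "dz": 0.05, "ax": 0, "ay": 0, "az": 0}
    - {"dx": 0.009, "dy": 0.002, "dz": 0.09, "ax": 0, "ay": 0, "az": 0}
    - {"dx": 0.009, "dy": 0.002, "dz": 0.13, "ax": 0, "ay": 0, "az": 0}
    - {"dx": 0.009, "dy": 0.002, "dz": 0.16, "ax": 0, "ay": 0, "az": 0}
    - {"dx": 0.009, "dy": 0.002, "dz": 0.18, "ax": 0, "ay": 0, "az": 0}
    - {"dx": 0.009, "dy": 0.002, "dz": 0.18, "ax": 0, "ay": 0, "az": 0}
    - {"dx": 0.009, "dy": 0.002, "dz": 0.18, "ax": 0, "ay": 0, "az": 0}

```text
t: 13.45
position: [500.4, -88.6, 248.8]
ee_rot: [-3.128, -0.285, 0.001]
wrist_force: [0.1, 0.7, 0.3]
grip_width: 0.6
grasp_force: 0.0
```

Run:
```python
from h import *
s=manip.sense();print(s['position'],s['wrist_force'])
im=manip.read_camera('scene')[150:310,120:380]
cv2.imwrite('pics/c5.png',cv2.resize(im,None,fx=3,fy=3,interpolation=cv2.INTER_CUBIC))
```

```text
[500.39191886 -88.63387726 248.84020869] [0.14949963 0.70183198 0.2545128 ]
```

View pics/c5.png

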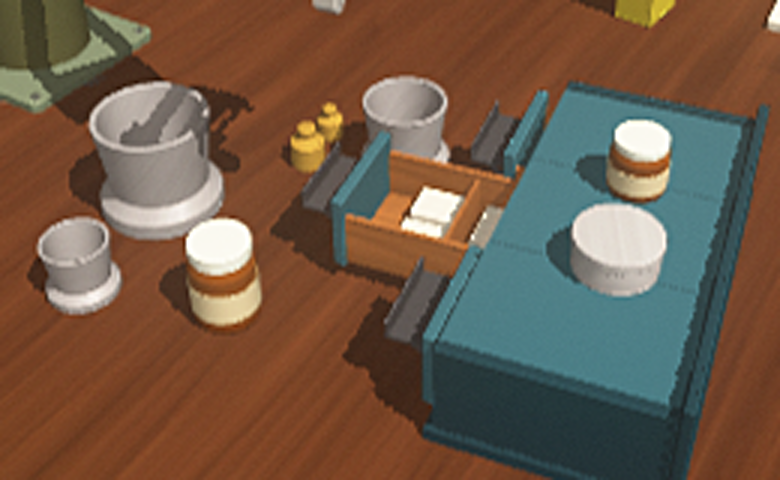

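The middle drawer is out, with its front board's top at (388,135)-(335,205), and the mortar stands clear at (405,120).

Run:
```python
from h import *
O=np.array([614,-67.4]);th=np.radians(10.5);ex=np.array([np.cos(th),np.sin(th)]);ey=np.array([-ex[1],ex[0]])
for q in((388,135,92),(335,206,92),(335,146,80),(303,205,80),(363,105,80),(447,105,80)):
    w=onz('scene',120+q[0]/3,150+q[1]/3,q[2])[:2];print(q,np.round([(w-O)@ex,(w-O)@ey],1))
for q in((492,118,92),(452,200,92)):
    w=onz('scene',130+q[0]/3,165+q[1]/3,q[2])[:2];print('shut',q,np.round([(w-O)@ex,(w-O)@ey],1))
```

```text
(388, 135, 92) [-86.8  51.9]
(335, 206, 92) [-91.1 -59.9]
(335, 146, 80) [-133.5   33.1]
(303, 205, 80) [-124.5  -55.7]
(363, 105, 80) [-135.2  104.7]
(447, 105, 80) [-57.  133.9]
shut (492, 118, 92) [43.1 54.8]
shut (452, 200, 92) [ 43.4 -63. ]
```

```bash
python3 -c "
from cell import manip
print(manip.hand_in())"
```

```text
the job is handed in; nothing more can be done
None
```

I pushed the mortar aside to about 128 mm from the drawer's middle line, pulled the middle drawer out about 130–135 mm to what felt like its stop, and handed the job in at about 13.5 s; the hand-in returned no verdict.

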